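# Fit the keyed rotor on the centrifuge drive shaft

## Robot

A 6-joint arm with a two-finger parallel gripper is mounted at the origin on the work surface. World frame = base frame: x ahead of the robot, y to its left, z up, the work surface at z = 0. Lengths are in m, angles in rad, forces in N, time in s.
With the tool pointing down it reaches from about 0.275 to 0.875 m from the base axis. Payload 12.5 kg.
Tool frame: the origin (TCP) lies at the very end of the fingers, on their centre line; the grasp point (between the pads) lies 19 mm behind it; z points along the fingers, y is the direction in which the jaws open and shut (so a half turn about z gives the same grasp; the last joint's range is limited). The gripper opens to 85 mm and grips with 20 to 120 N. Pads are 22 mm wide; open, the fingers measure 114 mm over their backs; the gripper's body (76 mm by 85 mm) begins 54 mm behind the grasp point. The pads swing forward as they close: fully open they stand 13 mm farther back than shut.
Start: joints at [-1.39, 0.351, 1.652, -0, 1.139, -0.085], TCP at [0.144, -0.531, 0.231] pointing down, gripper open.
Joint ranges: [-2.75, 2.75], [-0.79, 2.1], [0.01, 2.65], [-1.57, 4.71], [0.07, 3.14], [-2.87, 2.87]. Speed limits (rad/s): [2.22, 2.22, 2.79, 3.14, 3.14, 3.14].

## Interface

Orientations are given as [roll, pitch, yaw] about the fixed x, y, z axes, in that order (R = Rz(yaw) Ry(pitch) Rx(roll)).
In Python, from workcell import robot gives the robot as it stands.
- The arm moves only by the tool servo_tool, never from a script. Its argument "increments" is a list of rows, each a list of 3 entries, a list of its own where there are three numbers: the finger opening in m, from 0 to 0.0854, then the shift along the tool's x, y, z in m, then the turn, a rotation vector about the tool's x, y, z in degrees. A call has 1 to 12 rows; each row is the pose to reach, as a shift and turn from the pose commanded when the call began, along the tool's axes at that moment; what a row does not reach only later rows make up. A row lasts 1/8 s, in which the tool goes at most 62.5 mm and 10.7 degrees, less where a joint would pass 70% of its speed; a pose out of reach is approached as far as the arm can. A call with a gripper value outside its range is refused whole. The fingers move at their own pace and stop on an object; "newtons" is the grip in N (left out, the last holds). Time passes only in rows, so rows that repeat a pose let the fingers close. It gives the time, the measured TCP pose, the force and the opening at its end, in the units of the state.
- robot.read_state(): the state, without advancing time (a new reading comes with each control period).
- robot.read_camera(name): name is "scene" or "top" or "wrist"; returns a dict with "frame" (480x640x3 uint8, red, green, blue), "z_map" (480x640 float32, m along the optical axis (not along the pixel's ray), 0 where there is no reading), "fovy" (degrees; the focal length in pixels is half the picture's height over the tangent of half this angle, whatever the lens; pixels are square), "cx", "cy" (the principal point, pixels), "position" and "rotation" of the camera in the world; the wrist camera has in their place "hand_eye" (4x4, takes a point from camera to tool coordinates, whose origin is the TCP and whose axes are the flange's). Camera axes: x right, y down, z forward; pixel columns grow to the right and rows downward; lengths in m; the calibration is good to about 2 mm. A picture is of the moment at which its call begins: read the wrist's pose just before it.
- robot.finish_job(): hands the job in, once; it reports no verdict.
Trained networks look in a picture, given as the dict that the camera call returned (one of the last four; its "shot" number tells which), for a name from the list of things; names that differ only in an ending like _2 or _b are one class to them, and where a whole thing is asked for, a point or a joint stands for the part that bears it (a point fixed in the world has none). Each returns a list of dicts, best first, with "conf" (0 to 1); they miss things now and then, are a little off and sometimes report something else, mostly with a low value. They report only what shows in the picture. A call takes as long as a camera call. They do not tell look-alikes from the thing itself.
- robot.search_frame(picture, target): "xyz" ([x, y, z] in m, in world coordinates, good to about 4 mm: the middle of the surface that is visible of it).
- robot.trace(picture, target): "region" (480x640 bool, what is visible of it).
- robot.tip_of(picture, target): "xyz" ([x, y, z] in m, in world coordinates, good to about 4 mm: a listed point, or the origin of a listed thing).
The state is a dict: "t": time; "q": joint angles; "dq": joint speeds; "joint_efforts": joint torques, N m; "ee_pos": TCP position; "tool_rot": TCP orientation; "wrist_force": force on the tool from outside, world axes, zero at the start; "wrist_torque": the same for the moment, N m; "gripper_width": finger opening in m.
Only numpy, scipy, OpenCV 4.12 (cv2) and the standard library are available. Lean on these libraries where they do the work, as an engineer would, in place of code of your own. Each camera call takes 0.05 s, during which the arm holds its last target. There are 200 camera calls.

## Task

Put the rotor into the open centrifuge: set it over the drive shaft and, bearing on it only lightly, turn it until its keyway drops over the shaft's key, then leave it sitting fully home and level on the drive, let go of. The drive's bearings are delicate, so never force the rotor down or wrench it against the shaft, and leave the other things on the bench where they are.

Things in the scene. Friction and masses are not known exactly. Their poses are not given: they have to be found in the camera images.
- rotor: Loose aluminium 12-place angle rotor standing on the bench on its underside. Origin: centre of the underside; z up its axis; x towards its keyway. 111 mm across the rim (z 36 to 50 mm), 68 mm across the underside, 0.36 to 0.56 kg. A raised lug (10 x 8 mm, top at z 54 mm) on the rim at +x marks the keyway's side.
- knob (a point): Middle of the rotor's black hand knob, to lift and turn it by; on the rotor's axis 74 mm above its origin, axes as the rotor's. The knob is a bar 42 mm long in x, 24 mm wide in y (grip across y), 28 mm high (rotor z 60 to 88 mm). Neck below it 27 mm across; the dished face round it lies at rotor z 36 to 50 mm.
- bore (a point): Mouth of the rotor's bore, at the rotor's origin, axes as the rotor's. Blind bore 23.4 mm wide, 37 mm deep, open below. Its keyway is a slot in the bore wall at +x, 7.4 mm wide, reaching further than 18 mm from the axis, along the whole bore.
- centrifuge: Open white bench centrifuge, fixed. Origin: on the bench under the bowl's axis; z up; -x its front (sloping control panel), +x its rear. Case 212 mm wide in y, x -155 to 125 mm, top at z 130 mm. Round bowl 150 mm wide, floor at z 55 mm. The open lid leans back behind x 115 mm, up to z 345 mm, and stays so.
- seat (a point): Centre of the flat top of the 44 mm wide drive flange in the bowl, 66 mm above the centrifuge's origin, axes as the centrifuge's. The rotor's underside rests here when home. A rotor not lined up stands on the key instead, 8 mm too high. Lined up within about 0.05 rad it drops by its own weight if the fingers let it slide.
- shaft_top (a point): Top of the upright steel drive shaft, 34 mm above the seat, axes as the centrifuge's (they do not turn with the shaft). 22 mm thick, top 7 mm tapering to 12 mm. Its key: 6 mm wide, out to 17 mm from the axis, from the seat to 8 mm above it. The stopped key points to the front (-x), but only within 1.2 rad either way; its angle is not measured.
- drive (a point): Centre of the bowl's floor under the drive, 55 mm above the centrifuge's origin, axes as the centrifuge's. The motor's drag holds the shaft against about 0.18 N m: under the rotor's weight or a light push it stays put as the rotor is turned on the key; pressed with over about 15 N it is dragged round and the key is not found. Over 40 N between rotor and centrifuge harms it.
- tube_rack: Bystander: white rack of microtubes, 70 x 130 mm, 57 mm high with tubes; origin centre of underside.
- reagent: Bystander: white plastic bottle, 58 mm thick, 140 mm high; origin centre of underside.
- beaker: Bystander: glass beaker, 62 mm wide, 85 mm high; origin centre of underside.
Mind the look-alikes: they are no part of the job. Of the things that look like the rotor, take the one that is farthest from the robot's base at the start.

How it is judged:
By the outcome, as a careful person would: the job done as asked, in the order asked, and still so for the second after the job is handed in, with the robot touching nothing.
It also fails if it takes over 61 s, if anything falls off the work surface, if the arm or the gripper's body presses on something with over 40 N, if the wrist force passes 120 N, or if a joint passes its speed limit or range.

## Working session

There is one attempt and no reset: what is moved stays moved. The work goes in short steps, Python scripts to look and compute and a tool call to move; the robot and the scene stay as the last step left them, time stands still between calls to the robot, and variables do not carry over. Pictures are saved under pics/ and viewed, about 8 in all and at most 12, crops included, and the job is handed in when it is done.

Besides the shell and the picture viewer there is one more tool, called after ">>>" by a JSON object that holds its "api" and its "payload", one argument or row to a line. servo_tool: Moves the arm, as the interface text tells. Its arguments: {"type":"object","properties":{"increments":{"type":"array"},"newtons":{"type":"number"}},"required":["increments"]}

```bash
mkdir -p pics; cat > h.py <<'E'
import numpy as np, cv2
from workcell import robot
from scipy.spatial.transform import Rotation as R
np.set_printoptions(precision=4,suppress=True)
def cloud(p, T=None):
    z=p["z_map"]; f=240/np.tan(np.radians(p["fovy"])/2)
    v,u=np.mgrid[:480,:640]
    P=np.stack([(u-p["cx"])/f*z,(v-p["cy"])/f*z,z],-1)
    if T is None:
        return P@np.array(p["rotation"]).T+np.array(p["position"])
    return P@T[:3,:3].T+T[:3,3]
def wrist():
    s=robot.read_state(); p=robot.read_camera("wrist")
    T=np.eye(4); T[:3,:3]=rot(s["tool_rot"]); T[:3,3]=s["ee_pos"]
    return p, cloud(p,T@np.array(p["hand_eye"]))
def rot(r): 
    r=np.array(r); return r if r.shape==(3,3) else R.from_euler('xyz',r).as_matrix()
def save(p,n): cv2.imwrite(f"pics/{n}.png",p["frame"][:,:,::-1])
E
python3 - <<'E'
from h import *
s=robot.read_state(); print(s)
for c in ("top","scene"):
    p=robot.read_camera(c); save(p,c)
    print(c,p["position"])
    for t in ("rotor","knob","bore","seat","shaft_top","centrifuge","tube_rack","reagent","beaker"):
        try:
            print(t,[(np.round(d["xyz"],4).tolist(),round(d["conf"],2)) for d in robot.tip_of(p,t)])
        except Exception as e: print(t,e)
E
```

```text
{'t': 0.0, 'q': array([-1.3896,  0.3512,  1.6524, -0.    ,  1.1391, -0.0845]), 'dq': array([-0.0005, -0.0006,  0.0003,  0.0013, -0.0005,  0.    ]), 'joint_efforts': array([  0.0004, -50.6097, -29.1407,   0.    ,   0.0045,  -0.    ]), 'ee_pos': array([ 0.1444, -0.5304,  0.2308]), 'tool_rot': array([-3.1404, -0.0001,  0.2658]), 'wrist_force': array([-0.1252,  0.5673, -0.6171]), 'wrist_torque': array([ 0.0624,  0.0507, -0.0376]), 'gripper_width': 0.08563643471126257}
top [ 0.3723 -0.1153  1.0558]
rotor [([0.2915, -0.1959, -0.0035], 0.89), ([0.2364, -0.3341, -0.0015], 0.89), ([0.4642, -0.1884, 0.0018], 0.59)]
knob [([0.4642, -0.186, 0.0708], 0.72), ([0.2342, -0.3364, 0.0687], 0.67), ([0.2899, -0.1887, 0.0723], 0.55)]
bore []
seat [([0.5241, 0.1107, 0.0665], 0.86)]
shaft_top []
centrifuge [([0.5243, 0.1081, -0.0015], 0.58)]
tube_rack [([0.7121, -0.3313, -0.0005], 0.75)]
reagent [([0.7522, -0.1383, -0.0024], 0.58)]
beaker [([0.3483, -0.4013, 0.0014], 0.81), ([0.5246, 0.1082, 0.0004], 0.3)]
scene [ 0.8028 -0.5717  0.7662]
rotor [([0.2344, -0.3362, 0.0017], 0.89), ([0.4663, -0.1866, 0.0012], 0.79), ([0.2869, -0.1961, 0.0024], 0.65)]
knob [([0.287, -0.1961, 0.0717], 0.84), ([0.4683, -0.1849, 0.0725], 0.79), ([0.2345, -0.3352, 0.0774], 0.71)]
bore [([0.4648, -0.1861, 0.0017], 0.95), ([0.2341, -0.3303, -0.0005], 0.91), ([0.2893, -0.1966, 0.0009], 0.8)]
seat [([0.5257, 0.1104, 0.0668], 0.77)]
shaft_top [([0.5253, 0.1097, 0.1013], 0.94), ([0.4649, -0.1871, -0.0011], 0.17)]
centrifuge []
tube_rack [([0.7101, -0.332, 0.0008], 0.88)]
reagent [([0.756, -0.1354, 0.001], 0.61)]
beaker [([0.3475, -0.3946, 0.0024], 0.63)]
```

```bash
cd pics; python3 -c "
import cv2,numpy as np
cv2.imwrite('both.png',cv2.resize(np.vstack([cv2.imread('top.png'),cv2.imread('scene.png')]),None,fx=.62,fy=.62,interpolation=cv2.INTER_AREA))"
```

```text
(no output)
```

View pics/both.png

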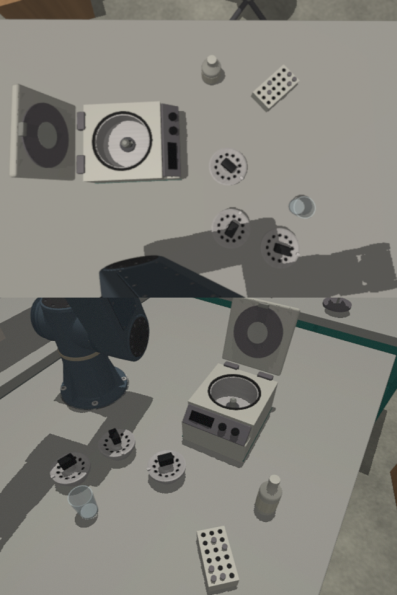

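The target is the rotor near (0.465, -0.187), 0.50 m from the base. The other two are at 0.41 m and 0.35 m. In the picture it is at about (228,167) in the top half, and the centrifuge front faces -y. Next I need the rotor's yaw and the key's angle.

```bash
python3 - <<'E'
from h import *
ims=[]
for c in ("top","scene"):
    p=robot.read_camera(c); W=cloud(p); f=240/np.tan(np.radians(p["fovy"])/2)
    Rm=np.array(p["rotation"])
    def px(X):
        a=Rm.T@(np.array(X)-p["position"]); return (a[:2]/a[2]*f+[p["cx"],p["cy"]]).astype(int)
    for X in ([.465,-.187,.05],[.525,.109,.08]):
        u,v=px(X); ims.append(cv2.resize(p["frame"][max(v-50,0):v+50,max(u-60,0):u+60,::-1],(396,300),interpolation=cv2.INTER_CUBIC))
    d=W-np.array([.465,-.187,0]); r=np.hypot(d[...,0],d[...,1])
    k=W[(r<.04)&(W[...,2]>.08)&(W[...,2]<.1)]
    print(c,"f",f,"knob top n",len(k),k.mean(0)); (cc,sz,an)=cv2.minAreaRect((k[:,:2]*1000).astype(np.float32)); print(cc,sz,an)
    e,V=np.linalg.eigh(np.cov(k[:,:2].T)); print("knob axis",np.degrees(np.arctan2(V[1,1],V[0,1])))
    cx=k[:,:2].mean(0); d=W[...,:2]-cx; r=np.hypot(d[...,0],d[...,1])
    m=(r<.062)&(r>.04)&(W[...,2]>.0515)&(W[...,2]<.06); l=W[m]; print("lug",len(l),l.mean(0) if len(l) else'', )
    if len(l): a=l.mean(0)[:2]-cx; print(np.degrees(np.arctan2(a[1],a[0])))
    d=W-np.array([.525,.109,0]); r=np.hypot(d[...,0],d[...,1])
    # case top
    m=(r<.2)&(abs(W[...,2]-.130)<.004); q=(W[m][:,:2]*1000).astype(np.float32); print("case top",cv2.minAreaRect(q))
    m=(r<.02)&(W[...,2]>.085)&(W[...,2]<.105); print("shaft",W[m].mean(0),m.sum())
    m=(r<.021)&(W[...,2]>.0695)&(W[...,2]<.08); print("key",m.sum()); 
    for x in W[m][:20]: print(x-[.525,.109,.066])
    ims
cv2.imwrite("pics/c.png",np.vstack([np.hstack(ims[:2]),np.hstack(ims[2:])]))
E
```

```text
Traceback (most recent call last):
  File "h.py", line 10, in cloud
    return P@np.array(p["rotation"]).T+np.array(p["position"])
           ~~~~~~~~~~~~~~~~~~~~~~~~~~~^~~~~~~~~~~~~~~~~~~~~~~~
ValueError: operands could not be broadcast together with shapes (480,640) (3,)
```

```bash
sed -i 's/np.array(p\["rotation"\]).T/rot(p["rotation"]).T/' h.py; python3 - <<'E'
from h import *
ims=[]
for c in ("top","scene"):
    p=robot.read_camera(c); W=cloud(p); f=240/np.tan(np.radians(p["fovy"])/2)
    Rm=rot(p["rotation"])
    def px(X):
        a=Rm.T@(np.array(X)-p["position"]); return (a[:2]/a[2]*f+[p["cx"],p["cy"]]).astype(int)
    for X in ([.465,-.187,.05],[.525,.109,.08]):
        u,v=px(X); ims.append(cv2.resize(p["frame"][max(v-50,0):v+50,max(u-60,0):u+60,::-1],(396,300),interpolation=cv2.INTER_CUBIC))
    d=W-np.array([.465,-.187,0]); r=np.hypot(d[...,0],d[...,1])
    k=W[(r<.04)&(W[...,2]>.08)&(W[...,2]<.1)]
    print(c,"f",f,"knob top n",len(k),k.mean(0)); (cc,sz,an)=cv2.minAreaRect((k[:,:2]*1000).astype(np.float32)); print(cc,sz,an)
    e,V=np.linalg.eigh(np.cov(k[:,:2].T)); print("knob axis",np.degrees(np.arctan2(V[1,1],V[0,1])))
    cx=k[:,:2].mean(0); d=W[...,:2]-cx; r=np.hypot(d[...,0],d[...,1])
    m=(r<.062)&(r>.04)&(W[...,2]>.0515)&(W[...,2]<.06); l=W[m]; print("lug",len(l),l.mean(0) if len(l) else'', )
    if len(l): a=l.mean(0)[:2]-cx; print(np.degrees(np.arctan2(a[1],a[0])))
    d=W-np.array([.525,.109,0]); r=np.hypot(d[...,0],d[...,1])
    m=(r<.2)&(abs(W[...,2]-.130)<.004); q=(W[m][:,:2]*1000).astype(np.float32); print("case top",cv2.minAreaRect(q))
    m=(r<.02)&(W[...,2]>.085)&(W[...,2]<.105); print("shaft",W[m].mean(0),m.sum())
    m=(r<.021)&(W[...,2]>.0695)&(W[...,2]<.08); print("key",m.sum()); 
    for x in W[m][:12]: print(x-[.525,.109,.066])
cv2.imwrite("pics/c.png",np.vstack([np.hstack(ims[:2]),np.hstack(ims[2:])]))
E
```

```text
top f 556.3991450134544 knob top n 330 [ 0.4652 -0.1858  0.0871]
(465.4523010253906, -185.87255859375) (41.81842803955078, 24.22736930847168) 48.571014404296875
knob axis 48.077966173784624
lug 64 [ 0.4621 -0.1985  0.0528]
-103.72621537701427
case top ((526.5587768554688, 100.22750854492188), (212.80148315429688, 259.9341735839844), 3.016183614730835)
shaft [0.5247 0.1063 0.0964] 135
key 37
[ 0.0138 -0.0086  0.004 ]
[ 0.0139 -0.014   0.0036]
[ 0.0093 -0.0081  0.0093]
[ 0.0074 -0.0101  0.0096]
[ 0.0075 -0.0136  0.0093]
[ 0.0079 -0.0149  0.0071]
[ 0.0077 -0.017   0.0084]
[ 0.0051 -0.0109  0.0128]
[ 0.0055 -0.0122  0.0107]
[ 0.0059 -0.0134  0.0082]
[ 0.0057 -0.0155  0.0094]
[ 0.006  -0.0169  0.0078]
scene f 494.2937544461597 knob top n 324 [ 0.466  -0.1898  0.0861]
(464.859619140625, -188.31719970703125) (41.981651306152344, 25.906707763671875) 50.991188049316406
knob axis 48.699164106602844
lug 26 [ 0.436  -0.2213  0.053 ]
-133.55859459970983
case top ((524.115234375, 99.43134307861328), (213.40585327148438, 262.4482421875), 3.0060250759124756)
shaft [0.526  0.1012 0.094 ] 96
key 42
[-0.0179 -0.0064  0.0039]
[-0.0074 -0.0107  0.0126]
[ 0.0099 -0.0009  0.013 ]
[-0.0115 -0.0057  0.0037]
[-0.006  -0.0133  0.0127]
[ 0.0081 -0.0063  0.0139]
[ 0.0087 -0.0025  0.011 ]
[-0.0097 -0.0093  0.0048]
[-0.0055 -0.0141  0.0109]
[-0.0035 -0.0138  0.0116]
[-0.0016 -0.013   0.0118]
[ 0.0004 -0.0128  0.0126]
```

View pics/c.png

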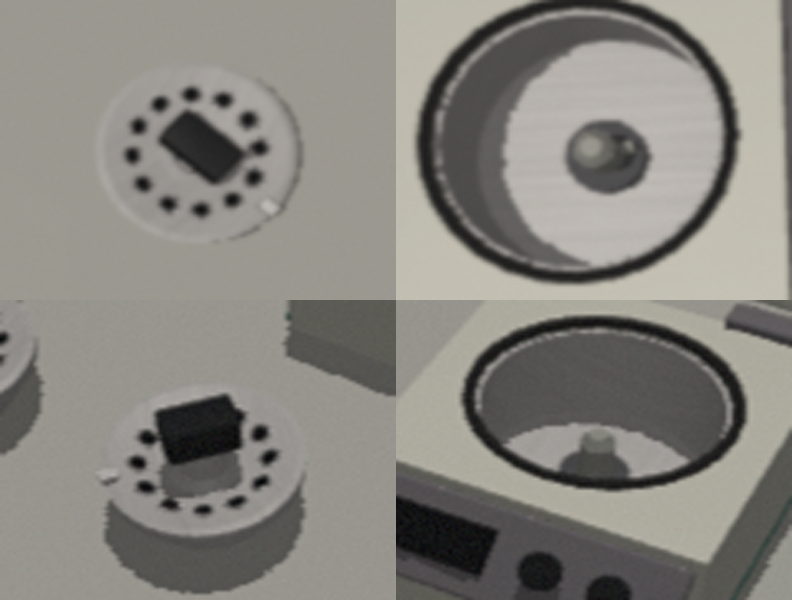

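```bash
cat >> h.py <<'E'
def inc(pos,yaw_deg):
    "shift in tool axes (m) and rotvec (deg) from measured pose to a tool-down pose"
    s=robot.read_state(); A=rot(s["tool_rot"]); B=R.from_euler('xyz',[180,0,yaw_deg],degrees=True).as_matrix()
    d=A.T@(np.array(pos)-s["ee_pos"]); w=np.degrees(R.from_matrix(A.T@B).as_rotvec())
    print("inc",d.round(4),w.round(2)); return d,w
E
python3 - <<'E'
from h import *
p=robot.read_camera("wrist"); print(p["hand_eye"],p["fovy"])
H=np.array(p["hand_eye"])
B=R.from_euler('xyz',[180,0,48.7],degrees=True).as_matrix()
# camera centre above the shaft/key with its axis: want point (0.525,.10,.074) at 0.27 m range along the optical axis
for rng in (.25,.3,.35):
    t=np.array([.525,.10,.074])-B@(H[:3,:3]@[0,0,rng]+H[:3,3]); print(rng,t); inc(t,48.7)
E
```

```text
[[-0.0004 -0.9572 -0.2896  0.0745]
 [ 1.     -0.0003 -0.0006 -0.0002]
 [ 0.0005 -0.2896  0.9572 -0.1433]
 [ 0.      0.      0.      1.    ]] 61.98264150845927
0.25 [0.5239 0.0982 0.17  ]
inc [ 0.5312 -0.5071  0.0613] [ -0.    -0.   -33.47]
0.3 [0.5334 0.1091 0.2179]
inc [ 0.5433 -0.5151  0.0135] [ -0.    -0.   -33.47]
0.35 [0.543  0.1199 0.2657]
inc [ 0.5554 -0.5231 -0.0344] [ -0.    -0.   -33.47]
```

>>> {"api": "servo_tool", "payload": {
  "increments": [
    [0.085, [0.56, -0.508, -0.035], [0, 0, 0]],
    [0.085, [0.56, -0.508, -0.035], [0, 0, 0]],
    [0.085, [0.56, -0.508, -0.035], [0, 0, 0]],
    [0.085, [0.56, -0.508, -0.035], [0, 0, 0]],
    [0.085, [0.56, -0.508, -0.035], [0, 0, 0]],
    [0.085, [0.56, -0.508, -0.035], [0, 0, 0]],
    [0.085, [0.56, -0.508, -0.035], [0, 0, 0]],
    [0.085, [0.56, -0.508, -0.035], [0, 0, 0]],
    [0.085, [0.56, -0.508, -0.035], [0, 0, 0]],
    [0.085, [0.56, -0.508, -0.035], [0, 0, 0]],
    [0.085, [0.56, -0.508, -0.035], [0, 0, 0]],
    [0.085, [0.56, -0.508, -0.035], [0, 0, 0]]
  ]
}}

```text
t: 2.7
ee_pos: [0.5486, 0.1028, 0.2662]
tool_rot: [3.141, -0.0, 0.266]
wrist_force: [1.0, -1.1, 0.7]
gripper_width: 0.0844
```

>>> {"api": "servo_tool", "payload": {
  "increments": [
    [0.085, [0, 0, 0], [0, 0, 0]],
    [0.085, [0, 0, 0], [0, 0, 0]]
  ]
}}

```text
t: 2.95
ee_pos: [0.5473, 0.1005, 0.2657]
tool_rot: [3.142, 0.001, 0.266]
wrist_force: [0.1, 0.0, 0.5]
gripper_width: 0.0853
```

```bash
python3 - <<'E'
from h import *
p,W=wrist(); print(robot.read_state()["ee_pos"],robot.read_state()["tool_rot"])
for t in ("seat","shaft_top","drive"):
    print(t,[(np.round(d["xyz"],4).tolist(),round(d["conf"],2)) for d in robot.tip_of(p,t)])
np.savez("w.npz",W=W,f=p["frame"])
d=W-np.array([.525,.109,0]); r=np.hypot(d[...,0],d[...,1])
def fit(m,n):
    q=(W[m][:,:2]*1000).astype(np.float32); c=cv2.minEnclosingCircle(q); print(n,m.sum(),W[m].mean(0),c)
fit((r<.03)&(abs(W[...,2]-.066)<.003),"flange top")
fit((r<.02)&(W[...,2]>.096)&(W[...,2]<.104),"shaft top")
m=(r<.025)&(W[...,2]>.0715)&(W[...,2]<.077); fit(m,"key level")
# bowl rim edge circle: points at z<.125 inside
v,u=np.where(r<.05); a=p["frame"][v.min():v.max(),u.min():u.max(),::-1]; print(u.min(),v.min(),a.shape)
k=600/max(a.shape[:2]); cv2.imwrite("pics/w.png",cv2.resize(a,None,fx=k,fy=k,interpolation=cv2.INTER_CUBIC)); print(k)
q=W[m]; f=240/np.tan(np.radians(p["fovy"])/2)
print((q[::max(1,len(q)//25)]-[.525,.109,.066])*1000)
E
```

```text
[0.5472 0.1    0.2658] [3.1415 0.0006 0.2653]
seat [([0.5271, 0.1089, 0.0672], 0.61)]
shaft_top [([0.5256, 0.1059, 0.1009], 0.87)]
drive [([0.5251, 0.1064, 0.0551], 0.87)]
flange top 1102 [0.5295 0.1094 0.0667] ((525.6893310546875, 108.10965728759766), 22.11235809326172)
shaft top 383 [0.5267 0.1082 0.0994] ((526.1122436523438, 108.03166198730469), 9.855677604675293)
key level 95 [0.5319 0.1003 0.0745] ((528.4472045898438, 104.82827758789062), 13.609762191772461)
62 173 (306, 387, 3)
1.550387596899225
[[ 11.0865   3.4003   5.7014]
 [ 10.4166   4.0502   7.3898]
 [ 11.2644   1.57     8.0631]
 [ 11.467   -0.9959   6.1217]
 [  9.3571   5.5126   8.3972]
 [ 11.2963  -1.1193   8.9098]
 [  7.4838   7.7737   7.1052]
 [ 11.383   -3.7889   9.9737]
 [  7.6171   7.5963  10.9315]
 [  5.0747   8.9993   6.2649]
 [  9.5317  -6.9534  10.1284]
 [  9.0085  -7.9891  10.552 ]
 [  7.1787 -11.1467   7.5026]
 [  7.8459 -13.6657   7.4341]
 [  8.6576 -16.1393   7.9301]
 [  6.6408 -12.1935   7.8913]
 [  7.5669 -14.6339   8.8224]
 [  5.6996 -10.6579   9.337 ]
 [  6.1908 -13.2151   8.6118]
 [  6.878  -15.7233   8.6253]
 [  4.6324 -11.8385   7.7326]
 [  5.6616 -14.2571   9.0268]
 [  6.256  -16.7936   8.6889]
 [  4.3967 -13.7051   8.3952]
 [  4.9601 -16.2575   7.9385]
 [  3.5392 -13.0389   9.2843]
 [  4.2323 -15.5461   9.3186]
 [  2.2631 -12.4845   8.6361]
 [  2.8688 -15.0244   8.3432]
 [  3.7132 -17.4929   8.9267]
 [  1.9169 -14.3812   8.8864]
 [  2.5823 -16.9042   8.8124]]
```

View pics/w.png

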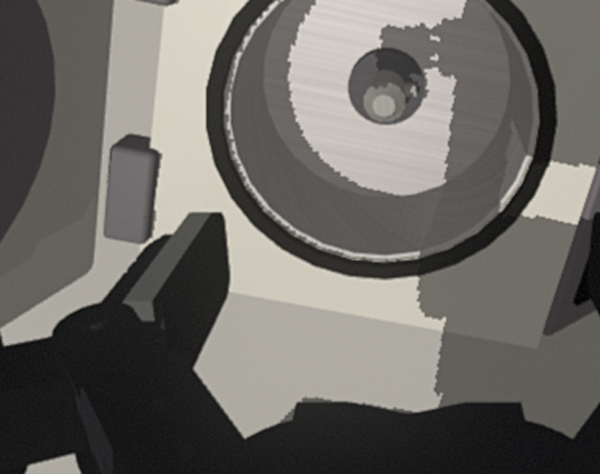

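The key shows at roughly -73.5° world and the drive axis at about (0.526, 0.108). Next I move over the rotor with the jaws lined up at yaw 48.6°.

>>> {"api": "servo_tool", "payload": {
  "increments": [
    [0.085, [-0.154, 0.2555, 0.066], [0, 0, -33.4]],
    [0.085, [-0.154, 0.2555, 0.066], [0, 0, -33.4]],
    [0.085, [-0.154, 0.2555, 0.066], [0, 0, -33.4]],
    [0.085, [-0.154, 0.2555, 0.066], [0, 0, -33.4]],
    [0.085, [-0.154, 0.2555, 0.066], [0, 0, -33.4]],
    [0.085, [-0.154, 0.2555, 0.066], [0, 0, -33.4]],
    [0.085, [-0.154, 0.2555, 0.066], [0, 0, -33.4]],
    [0.085, [-0.154, 0.2555, 0.066], [0, 0, -33.4]]
  ]
}}

```text
t: 4.15
ee_pos: [0.4666, -0.1853, 0.2004]
tool_rot: [3.141, -0.0, 0.85]
wrist_force: [0.3, -0.1, -1.2]
gripper_width: 0.085
```

```bash
python3 - <<'E'
from h import *
p,W=wrist(); s=robot.read_state(); print(s["ee_pos"],s["tool_rot"],s["q"],s["wrist_force"])
d=W-np.array([.465,-.187,0]); r=np.hypot(d[...,0],d[...,1])
m=(r<.03)&(W[...,2]>.083)&(W[...,2]<.093); k=W[m]
print(m.sum(),k.mean(0),cv2.minAreaRect((k[:,:2]*1000).astype(np.float32)))
m=(r<.07)&(abs(W[...,2]-.05)<.0025); print("rim",cv2.minEnclosingCircle((W[m][:,:2]*1000).astype(np.float32)),m.sum())
m=(r<.07)&(r>.04)&(abs(W[...,2]-.0545)<.0015); print("lug",m.sum(),W[m].mean(0))
E
```

```text
[ 0.4667 -0.1852  0.2004] [ 3.141  -0.0003  0.8502] [-0.4706  0.3007  1.8069  0.0002  1.0334  0.25  ] [-0.157  -0.5277 -0.4437]
2153 [ 0.4667 -0.1848  0.0884] ((465.7441101074219, -185.67649841308594), (42.3355712890625, 23.843591690063477), 49.41679000854492)
rim ((465.6365966796875, -186.03541564941406), 55.664329528808594) 5777
lug 117 [ 0.4325 -0.2245  0.0546]
```

>>> {"api": "servo_tool", "payload": {
  "increments": [
    [0.085, [-0.001, 0, 0.05], [0, 0, -0.4]],
    [0.085, [-0.001, 0, 0.1], [0, 0, -0.4]],
    [0.085, [-0.001, 0, 0.13], [0, 0, -0.4]],
    [0.085, [-0.001, 0, 0.141], [0, 0, -0.4]],
    [0.085, [-0.001, 0, 0.141], [0, 0, -0.4]],
    [0.02, [-0.001, 0, 0.141], [0, 0, -0.4]],
    [0.02, [-0.001, 0, 0.141], [0, 0, -0.4]],
    [0.02, [-0.001, 0, 0.141], [0, 0, -0.4]],
    [0.02, [-0.001, 0, 0.141], [0, 0, -0.4]],
    [0.02, [-0.001, 0, 0.141], [0, 0, -0.4]],
    [0.02, [-0.001, 0, 0.141], [0, 0, -0.4]],
    [0.02, [-0.001, 0, 0.141], [0, 0, -0.4]]
  ],
  "newtons": 40
}}

```text
t: 5.7
ee_pos: [0.4653, -0.1867, 0.0596]
tool_rot: [-3.141, -0.0, 0.856]
wrist_force: [-3.6, 3.6, 9.8]
gripper_width: 0.0233
```

>>> {"api": "servo_tool", "payload": {
  "increments": [
    [0.02, [0, 0, -0.02], [0, 0, 0]],
    [0.02, [0, 0, -0.06], [0, 0, 0]],
    [0.02, [0, 0, -0.11], [0, 0, 0]],
    [0.02, [0, 0, -0.15], [0, 0, 0]],
    [0.02, [0, 0, -0.18], [0, 0, 0]],
    [0.02, [0, 0, -0.18], [0, 0, 0]],
    [0.02, [0, 0, -0.18], [0, 0, 0]]
  ]
}}

```text
t: 6.58
ee_pos: [0.4648, -0.1866, 0.2374]
tool_rot: [-3.139, 0.001, 0.856]
wrist_force: [0.5, 0.2, -3.5]
gripper_width: 0.023
```

```bash
python3 - <<'E'
from h import *
s=robot.read_state(); print(s["ee_pos"],np.degrees(s["tool_rot"]),s["wrist_force"],s["wrist_torque"],s["gripper_width"])
p,W=wrist(); A=rot(s["tool_rot"]); L=(W-s["ee_pos"])@A
m=(p["z_map"]>0)&(np.hypot(L[...,0],L[...,1])<.07)&(L[...,2]>0.004)&(L[...,2]<.02)
q=L[m]; print(m.sum(),"rim in tool",cv2.minEnclosingCircle((q[:,:2]*1000).astype(np.float32)))
# plane of rim: 
mm=m&(np.hypot(L[...,0],L[...,1])>.049)&(L[...,2]<.015); q=L[mm]; c=np.linalg.lstsq(np.c_[q[:,:2],np.ones(len(q))],q[:,2],rcond=None)[0]; print("plane",c,len(q))
inc([.526,.1083,.24],106.5)
save(p,"lift")
E
```

```text
[ 0.4648 -0.1866  0.2374] [-179.8682    0.0323   49.0278] [ 0.4728  0.224  -3.4912] [ 0.0251  0.0685 -0.0331] 0.023029821929357933
28840 rim in tool ((0.44424232840538025, 0.03870242089033127), 56.076778411865234)
plane [0.0089 0.0033 0.0097] 9191
inc [ 0.2628 -0.1472 -0.0026] [ -0.17  -0.05 -57.48]
```

>>> {"api": "servo_tool", "payload": {
  "increments": [
    [0.02, [0.263, -0.1475, -0.003], [0, 0, -49.5]],
    [0.02, [0.263, -0.1475, -0.003], [0, 0, -49.5]],
    [0.02, [0.263, -0.1475, -0.003], [0, 0, -49.5]],
    [0.02, [0.263, -0.1475, -0.003], [0, 0, -49.5]],
    [0.02, [0.263, -0.1475, -0.003], [0, 0, -49.5]],
    [0.02, [0.263, -0.1475, -0.003], [0, 0, -49.5]],
    [0.02, [0.263, -0.1475, -0.003], [0, 0, -49.5]],
    [0.02, [0.263, -0.1475, -0.003], [0, 0, -49.5]],
    [0.02, [0.263, -0.1475, -0.003], [0, 0, -49.5]]
  ]
}}

```text
t: 7.75
ee_pos: [0.5266, 0.1075, 0.2418]
tool_rot: [-3.141, 0.0, 1.718]
wrist_force: [0.3, -0.2, -3.5]
gripper_width: 0.023
```

```bash
python3 - <<'E'
from h import *
s=robot.read_state(); print(s["ee_pos"],np.degrees(s["tool_rot"]),s["wrist_force"],s["gripper_width"])
for c in("top","scene"):
    p=robot.read_camera(c)
    for t in ("bore","rotor","shaft_top"):
        print(c,t,[(np.round(d["xyz"],4).tolist(),round(d["conf"],2)) for d in robot.tip_of(p,t)])
inc([.526,.1083,.165],98.5)
save(p,"over")
E
```

```text
[0.5266 0.1075 0.2418] [-179.9873    0.0008   98.4374] [ 0.2699 -0.2457 -3.5128] 0.023017513865334408
top bore [([0.7513, -0.1349, -0.0016], 0.51)]
top rotor [([0.2879, -0.1952, -0.0018], 0.95), ([0.5265, 0.1074, 0.1809], 0.81), ([0.236, -0.3308, -0.0009], 0.72)]
top shaft_top [([0.5271, 0.1054, 0.0995], 0.91)]
scene bore [([0.5299, 0.1063, 0.1837], 0.89), ([0.289, -0.1963, 0.0006], 0.6), ([0.2312, -0.3311, 0.0006], 0.55)]
scene rotor [([0.2356, -0.3353, 0.0015], 0.94), ([0.29, -0.1981, 0.0023], 0.68), ([0.5282, 0.1075, 0.1826], 0.6), ([0.3521, -0.3983, 0.0024], 0.55)]
scene shaft_top [([0.5237, 0.1089, 0.102], 0.77)]
inc [ 0.0001 -0.0006  0.077 ] [ 0.   -0.    0.03]
```

>>> {"api": "servo_tool", "payload": {
  "increments": [
    [0.02, [0, -0.0006, 0.04], [0, 0, 0]],
    [0.02, [0, -0.0006, 0.07], [0, 0, 0]],
    [0.02, [0, -0.0006, 0.078], [0, 0, 0]],
    [0.02, [0, -0.0006, 0.078], [0, 0, 0]],
    [0.02, [0, -0.0006, 0.081], [0, 0, 0]],
    [0.02, [0, -0.0006, 0.083], [0, 0, 0]],
    [0.02, [0, -0.0006, 0.085], [0, 0, 0]],
    [0.02, [0, -0.0006, 0.085], [0, 0, 0]]
  ]
}}

```text
t: 9.15
ee_pos: [0.526, 0.1083, 0.157]
tool_rot: [-3.142, -0.0, 1.72]
wrist_force: [0.2, 0.4, -4.1]
gripper_width: 0.0237
```

>>> {"api": "servo_tool", "payload": {
  "increments": [
    [0.02, [0, 0, 0.002], [0, 0, 0]],
    [0.02, [0, 0, 0.004], [0, 0, 0]],
    [0.02, [0, 0, 0.006], [0, 0, 0]],
    [0.02, [0, 0, 0.006], [0, 0, 0]]
  ]
}}

```text
t: 9.65
ee_pos: [0.5259, 0.1082, 0.1507]
tool_rot: [-3.141, -0.0, 1.72]
wrist_force: [-0.8, -0.0, -3.4]
gripper_width: 0.0233
```

>>> {"api": "servo_tool", "payload": {
  "increments": [
    [0.02, [0, 0, 0.002], [0, 0, 0]],
    [0.02, [0, 0, 0.004], [0, 0, 0]],
    [0.02, [0, 0, 0.004], [0, 0, 0]]
  ]
}}

```text
t: 10.02
ee_pos: [0.5259, 0.1083, 0.1468]
tool_rot: [-3.141, -0.0, 1.72]
wrist_force: [-0.5, 0.0, -4.7]
gripper_width: 0.0233
```

>>> {"api": "servo_tool", "payload": {
  "increments": [
    [0.02, [0, 0, 0.003], [0, 0, 0]],
    [0.02, [0, 0, 0.006], [0, 0, 0]],
    [0.02, [0, 0, 0.009], [0, 0, 0]],
    [0.02, [0, 0, 0.01], [0, 0, 0]],
    [0.02, [0, 0, 0.01], [0, 0, 0]]
  ]
}}

```text
t: 10.65
ee_pos: [0.526, 0.1083, 0.1368]
tool_rot: [-3.141, -0.0, 1.72]
wrist_force: [-0.6, 0.2, -4.2]
gripper_width: 0.0237
```

>>> {"api": "servo_tool", "payload": {
  "increments": [
    [0.02, [0, 0, 0.001], [0, 0, 0]],
    [0.02, [0, 0, 0.002], [0, 0, 0]],
    [0.02, [0, 0, 0.002], [0, 0, 0]]
  ]
}}

```text
t: 11.02
ee_pos: [0.526, 0.1082, 0.1349]
tool_rot: [-3.141, 0.0, 1.72]
wrist_force: [-2.1, 0.4, -3.4]
gripper_width: 0.0235
```

>>> {"api": "servo_tool", "payload": {
  "increments": [
    [0.02, [0, 0, 0.0007], [0, 0, 0]],
    [0.02, [0, 0, 0.0007], [0, 0, 0]]
  ]
}}

```text
t: 11.28
ee_pos: [0.526, 0.1082, 0.1342]
tool_rot: [-3.141, -0.0, 1.72]
wrist_force: [-1.8, -1.2, -3.6]
gripper_width: 0.0232
```

>>> {"api": "servo_tool", "payload": {
  "increments": [
    [0.02, [0, 0, 0.0007], [0, 0, 0]],
    [0.02, [0, 0, 0.0007], [0, 0, 0]]
  ]
}}

```text
t: 11.52
ee_pos: [0.526, 0.1082, 0.1335]
tool_rot: [-3.141, -0.0, 1.72]
wrist_force: [-2.2, -0.7, -2.4]
gripper_width: 0.0234
```

>>> {"api": "servo_tool", "payload": {
  "increments": [
    [0.02, [0, 0, 0.0005], [0, 0, 0]],
    [0.02, [0, 0, 0.0005], [0, 0, 0]]
  ]
}}

```text
t: 11.78
ee_pos: [0.526, 0.1083, 0.1332]
tool_rot: [3.142, -0.0, 1.72]
wrist_force: [-3.3, -1.4, 0.2]
gripper_width: 0.0233
```

It now stands on the key about 8 mm high, pressing with about 4 N. Next I turn it gently towards the key.

>>> {"api": "servo_tool", "payload": {
  "increments": [
    [0.02, [0, 0, 0], [0, 0, -1.5]],
    [0.02, [0, 0, 0], [0, 0, -3]],
    [0.02, [0, 0, 0], [0, 0, -4.5]],
    [0.02, [0, 0, 0], [0, 0, -6]],
    [0.02, [0, 0, 0], [0, 0, -6]]
  ]
}}

```text
t: 12.4
ee_pos: [0.526, 0.1083, 0.1329]
tool_rot: [-3.141, -0.0, 1.825]
wrist_force: [-2.2, 1.1, -4.2]
gripper_width: 0.0234
```

>>> {"api": "servo_tool", "payload": {
  "increments": [
    [0.02, [0, 0, 0], [0, 0, -1.5]],
    [0.02, [0, 0, 0], [0, 0, -1.5]]
  ]
}}

```text
t: 12.65
ee_pos: [0.526, 0.1082, 0.133]
tool_rot: [-3.141, -0.0, 1.851]
wrist_force: [-3.2, 0.2, -4.5]
gripper_width: 0.0234
```

The pressing force has gone, so the keyway is over the key. Next I lower it carefully.

>>> {"api": "servo_tool", "payload": {
  "increments": [
    [0.02, [0, 0, 0.001], [0, 0, 0]],
    [0.02, [0, 0, 0.001], [0, 0, 0]]
  ]
}}

```text
t: 12.9
ee_pos: [0.526, 0.1081, 0.1321]
tool_rot: [-3.142, 0.0, 1.851]
wrist_force: [-2.8, -1.8, -3.0]
gripper_width: 0.0234
```

>>> {"api": "servo_tool", "payload": {
  "increments": [
    [0.02, [0, 0, 0.001], [0, 0, 0]],
    [0.02, [0, 0, 0.001], [0, 0, 0]]
  ]
}}

```text
t: 13.15
ee_pos: [0.526, 0.1082, 0.131]
tool_rot: [-3.142, 0.0, 1.851]
wrist_force: [-2.0, -0.7, -2.2]
gripper_width: 0.0235
```

>>> {"api": "servo_tool", "payload": {
  "increments": [
    [0.02, [0, 0, 0.001], [0, 0, 0]],
    [0.02, [0, 0, 0.002], [0, 0, 0]],
    [0.02, [0, 0, 0.002], [0, 0, 0]]
  ]
}}

```text
t: 13.52
ee_pos: [0.526, 0.1082, 0.1289]
tool_rot: [-3.141, -0.0, 1.851]
wrist_force: [-3.1, -0.3, -3.7]
gripper_width: 0.0232
```

>>> {"api": "servo_tool", "payload": {
  "increments": [
    [0.02, [0, 0, 0.001], [0, 0, 0]],
    [0.02, [0, 0, 0.002], [0, 0, 0]],
    [0.02, [0, 0, 0.002], [0, 0, 0]]
  ]
}}

```text
t: 13.9
ee_pos: [0.526, 0.1083, 0.127]
tool_rot: [-3.142, -0.0, 1.851]
wrist_force: [-3.8, -1.2, -2.1]
gripper_width: 0.0232
```

>>> {"api": "servo_tool", "payload": {
  "increments": [
    [0.02, [0, 0, 0.001], [0, 0, 0]],
    [0.02, [0, 0, 0.001], [0, 0, 0]]
  ]
}}

```text
t: 14.15
ee_pos: [0.526, 0.1082, 0.126]
tool_rot: [-3.141, -0.0, 1.851]
wrist_force: [-4.0, -0.6, -2.1]
gripper_width: 0.0232
```

>>> {"api": "servo_tool", "payload": {
  "increments": [
    [0.02, [0, 0, 0.0005], [0, 0, 0]],
    [0.02, [0, 0, 0.0005], [0, 0, 0]]
  ]
}}

```text
t: 14.4
ee_pos: [0.526, 0.1083, 0.1258]
tool_rot: [3.142, 0.0, 1.851]
wrist_force: [-4.8, -1.6, 0.9]
gripper_width: 0.0232
```

It is on the seat, 7.5–8 mm below the key contact height. Next I release it and back off upward.

>>> {"api": "servo_tool", "payload": {
  "increments": [
    [0.03, [0, 0, 0], [0, 0, 0]],
    [0.05, [0, 0, 0], [0, 0, 0]],
    [0.07, [0, 0, 0], [0, 0, 0]],
    [0.07, [0, 0, 0], [0, 0, 0]],
    [0.07, [0, 0, 0], [0, 0, 0]],
    [0.07, [0, 0, -0.03], [0, 0, 0]],
    [0.07, [0, 0, -0.08], [0, 0, 0]],
    [0.07, [0, 0, -0.14], [0, 0, 0]],
    [0.07, [0, 0, -0.18], [0, 0, 0]],
    [0.07, [0, 0, -0.18], [0, 0, 0]]
  ]
}}

```text
t: 15.65
ee_pos: [0.5271, 0.1084, 0.3087]
tool_rot: [3.136, 0.001, 1.851]
wrist_force: [0.0, 0.3, -0.6]
gripper_width: 0.0701
```

```bash
python3 - <<'E'
from h import *
s=robot.read_state(); print(s["ee_pos"],s["wrist_force"],s["t"])
p,W=wrist()
def chk(W,n):
    d=W-np.array([.526,.1083,0]); r=np.hypot(d[...,0],d[...,1])
    m=(r<.058)&(r>.046)&(abs(W[...,2]-.114)<.008); q=W[m]; a=q[:,:2]-[.526,.1083]
    c=np.linalg.lstsq(np.c_[a,np.ones(len(a))],q[:,2],rcond=None)[0]
    k=W[(r<.025)&(W[...,2]>.145)&(W[...,2]<.17)]
    print(n,"rim plane (home .116)",c,len(q),"knob top (home .154, on key .162)",np.median(k[:,2]),k.mean(0),cv2.minAreaRect((k[:,:2]*1000).astype(np.float32)))
chk(W,"wrist"); save(p,"end_w")
for c in("top","scene"):
    p=robot.read_camera(c); chk(cloud(p),c); save(p,"end_"+c)
    for t in("beaker","reagent","tube_rack","rotor"): print(t,[np.round(d["xyz"],3).tolist() for d in robot.tip_of(p,t)])
a=[cv2.imread(f"pics/end_{x}.png") for x in("w","scene")]
cv2.imwrite("pics/end.png",cv2.resize(np.hstack(a),(800,300),interpolation=cv2.INTER_AREA))
E
```

```text
[0.5271 0.1084 0.3087] [ 0.0414  0.327  -0.5523] 15.65
wrist rim plane (home .116) [-0.0006 -0.0043  0.1154] 4013 knob top (home .154, on key .162) 0.15446164044826555 [0.5265 0.1099 0.1542] ((526.8082885742188, 108.31211853027344), (23.71561622619629, 42.514915466308594), 16.531204223632812)
top rim plane (home .116) [ 0.0011 -0.0021  0.1144] 888 knob top (home .154, on key .162) 0.153424347492793 [0.5257 0.1068 0.1531] ((526.2679443359375, 107.68612670898438), (24.36394500732422, 41.82699203491211), 16.347450256347656)
beaker []
reagent [[0.754, -0.138, -0.001]]
tube_rack [[0.713, -0.331, 0.001]]
rotor [[0.236, -0.332, 0.002]]
scene rim plane (home .116) [ 0.0034 -0.0023  0.1134] 545 knob top (home .154, on key .162) 0.1525334394516874 [0.5263 0.1029 0.152 ] ((524.8517456054688, 105.93257904052734), (24.198402404785156, 42.58403015136719), 16.372068405151367)
beaker [[0.352, -0.395, -0.001]]
reagent [[0.755, -0.133, -0.003]]
tube_rack [[0.712, -0.336, -0.0], [0.525, 0.109, 0.139]]
rotor [[0.289, -0.198, 0.0], [0.528, 0.106, 0.066], [0.233, -0.333, 0.0]]
```

View pics/end.png

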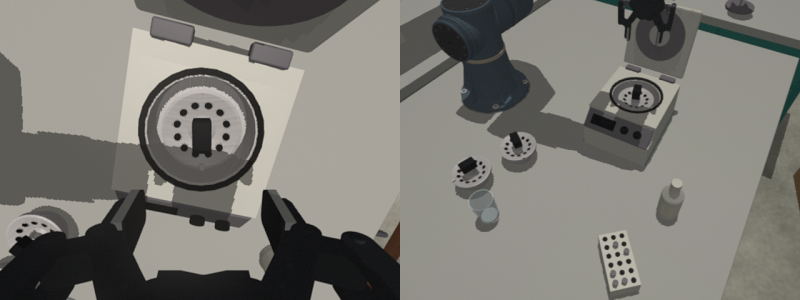

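The rotor sits in the bowl (left view about (202,135), right view about (636,95)) with the gripper clear above it, and the bystanders look unmoved. All three cameras put the knob top at 152.5–154.5 mm: 154 mm is home, 162 mm is on the key.

```bash
python3 -c "
from workcell import robot
print(robot.finish_job())"
```

```text
the job is handed in; nothing more can be done
None
```

The rotor is home and level on the drive, released, and the job is handed in at about 16 s of the 61 s allowed. I took the farthest rotor, about 0.50 m from the base.

- **Fitting:** I set it on the key with about 4 N and turned it about 7.5° until that force vanished. I then lowered it about 8 mm to the seat. The wrist force changed by no more than about 6 N in any direction at the readings between moves.
- **Height and level:** The knob top is at 152.5–154.5 mm in all three cameras; home is 154 mm and standing on the key would be 162 mm. The rim plane tilts less than 0.005 rad in every view.
- **Gripper and bench:** The gripper is clear with no wrist force. The beaker, bottle and rack are where they were to within about 5 mm, which is roughly the networks' accuracy.
- **Checks that disagreed:** The scene camera read the rotor 1.5–2.5 mm lower and a few mm off in y compared with the others, about the size of its calibration error. In the last top picture the network missed the beaker and two of the three rotors. The scene picture found all of them, but also reported a false tube rack at the centrifuge.

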